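# Switch the ball feeder to its other tray

## Task

The plaster balls waiting in the feeder are meant for the other group's tray, not for the one the blue diverter slopes towards now. With your fingertips press the raised end of the diverter down so that it rocks over its pivot to the other side, then push the yellow tab of the shutter all the way open so that all four balls roll down the other chute into its tray. Do not touch or pick up the balls, and leave the cup, the paint jar and the spatula where they are.

Things in the scene. Friction and masses are not known exactly. Their poses are not given: they have to be found in the camera images.
- feeder: Fixed plywood ball feeder, turned up to 0.4 rad. Origin on the table under the middle of the diverter; +x away from the robot up the feed lane, +y its left, z up. The diverter's pivot pin runs along x, 98 mm high, between two 90 mm wide plywood cheeks: x = -40 to -32 mm, 186 mm high; x = 32 to 40 mm, 122 mm high. Aluminium chutes, 64 mm wide, lead from y = +-104 mm (114 mm high) down to the trays.
- diverter (a joint): Blue steel rocking trough, 220 mm long along feeder y, 50 mm wide. Axis: feeder x. +0.25 rad = left end up, balls run right; -0.25 rad = right end up, balls run left. Starts at either stop. Top-heavy: under 1 N on a pad moves it, past level it falls by itself to the other stop and stays. Balls from the lane land in its middle and roll to its low end.
- pad_left (a point): Centre of the top of the red press pad (40 x 38 mm) on the diverter's left (+y) end, on the robot's side of the trough: 53 mm towards the robot and about 75 mm left of the pivot's middle. About 144 mm high when up, 107 mm when down. Free space above it.
- pad_right (a point): The same for the red pad at the diverter's right (-y) end.
- shutter (a joint): Slide shutter: steel plate standing across the feed lane at feeder x = 65 mm, holding the balls back. 0 = shut; slides to the feeder's left (+y) up to 0.062 m = fully open. Friction about 1.2 N, stays where it is left. Balls begin to pass at about 0.045 m and take a few seconds to settle.
- shutter_tab (a point): Point on the shutter's yellow upright tab, mid width and thickness, 225 mm high. The tab is 4 mm thick along feeder y, 40 mm wide along x, and stands 197 to 239 mm above the table. To open, push its right (-y) face towards +y. Beneath lie the shutter's foot (199 mm high), and the lane's walls and balls (about 178 mm).
- lane_mouth (a point): Middle of the feed lane's lower edge, 134 mm high, at feeder x = 30 mm. From here the plywood lane (56 mm wide, walls 34 mm, open on top) rises at 5 degrees to x = 250 mm, where its walls are 187 mm high; it holds four balls in a row behind the shutter.
- tray_left: White plastic tray, 150 x 190 mm along feeder x, y, 50 mm high, walls 4 mm, fixed under the left chute. Origin under its centre.
- tray_right: The same tray under the right chute.
- cup: Clear plastic cup, 76 mm wide, 105 mm high, standing in front of the left chute. Origin under its centre. Leave alone.
- jar: Orange paint jar with white cap, 62 mm wide, 80 mm high, standing in front of the right chute. Origin under its centre. Leave alone.
- spatula: Spatula 200 mm long, 20 mm high, lying flat on the table between the feeder and the robot, along the diverter. Leave alone.
- ball1_center (a point): Centre of white varnished plaster ball 1 of 4, 36 mm across, 30 g, next to the shutter in the feed lane. Not to be touched.
- ball2_center (a point): Centre of white varnished plaster ball 2 of 4, 36 mm across, 30 g, behind the one before it in the feed lane. Not to be touched.
- ball3_center (a point): Centre of white varnished plaster ball 3 of 4, 36 mm across, 30 g, behind the one before it in the feed lane. Not to be touched.
- ball4_center (a point): Centre of white varnished plaster ball 4 of 4, 36 mm across, 30 g, behind the one before it in the feed lane. Not to be touched.
Mind the look-alikes: they are no part of the job. Leave any black or red look-alike of the part that bears ball3_center alone.

How it is judged:
By the outcome, as a careful person would: the job done as asked, in the order asked, and still so for the second after the job is handed in, with the robot touching nothing.
It also fails if it takes over 48 s, if anything falls off the work surface, if the arm or the gripper's body presses on something with over 40 N, if the wrist force passes 120 N, or if a joint passes its speed limit or range.

## Robot

A 6-joint arm with a two-finger parallel gripper is mounted at the origin on the work surface. World frame = base frame: x ahead of the robot, y to its left, z up, the work surface at z = 0. Lengths are in m, angles in rad, forces in N, time in s.
With the tool pointing down it reaches from about 0.375 to 0.9 m from the base axis. Payload 3.1 kg.
Tool frame: the origin (TCP) lies between the finger pads; the fingertips stand 17 mm ahead of it and the grasp point (between the pads) lies 2 mm behind it; z points along the fingers, y is the line along which they close (so a half turn about z gives the same grasp; the last joint's range is limited). The gripper opens to 85 mm and grips with 20 to 120 N. Pads are 22 mm wide; open, the fingers measure 114 mm over their backs; the gripper's body (76 mm by 85 mm) begins 54 mm behind the grasp point. The pads swing forward as they close: fully open they stand 13 mm farther back than shut.
Start: joints at [-1.351, 0.527, 1.433, -0, 1.181, -0.178], TCP at [0.242, -0.576, 0.248] pointing down, gripper open.
Joint ranges: [-3.08, 3.08], [-0.75, 2.2], [0.22, 2.44], [-1.43, 4.57], [0, 2.65], [-2.85, 2.85]. Speed limits (rad/s): [2.79, 2.79, 3.14, 3.14, 3.14, 3.14].

## Interface

Orientations are given as a unit quaternion [x, y, z, w].
In Python, from station import sense, vision, order gives the robot as it stands.
- The arm moves only by the shell command python3 -m crank 'ROWS' [OPENING] [FORCE]. ROWS is JSON, a list of rows, each an object with "dp": the shift along the world's x, y, z in units of 30 mm (1.0 is 30 mm), a list of three; "angular": the turn, a rotation vector about the world's x, y, z in degrees, a list of three. In form: [{"dp": [dx, dy, dz], "angular": [ax, ay, az]}, ...]. A call has 1 to 20 rows; each row shifts and turns the commanded pose from where the row before left it; what a row does not reach is not made up. A row lasts 1/10 s, in which the tool goes at most 50 mm and 8.59 degrees, less where a joint would pass 70% of its speed; a pose out of reach is approached as far as the arm can. A call is refused whole if a number of a shift passes 1 or a number of a turn 8.59, either way. A call with a gripper value outside its range is refused whole. OPENING is the closure, from 0 (fully open) to 1 (shut), set as the call begins (- or left out, the last holds). The fingers move at their own pace and stop on an object; FORCE is the grip in N (left out, the last holds). Time passes only in rows, so rows that do not move let the fingers close. It gives the time, the measured TCP pose, the force, the opening and the grip force at its end, in the units of the state.
- sense(): the state, without advancing time (a new reading comes with each control period).
- vision.snapshot(name): name is "scene" or "side" or "wrist"; returns a dict with "image" (480x640x3 uint8, blue, green, red), "range_z" (480x640 float32, m along the optical axis (not along the pixel's ray), 0 where there is no reading), "mtx" (3x3 intrinsics, pixels), "pose" (4x4, takes a point from camera to world coordinates); the wrist camera has in their place "mount" (4x4, takes a point from camera to tool coordinates, whose origin is the TCP and whose axes are the flange's). Camera axes: x right, y down, z forward; pixel columns grow to the right and rows downward; lengths in m; the calibration is good to about 2 mm. A picture is of the moment at which its call begins: read the wrist's pose just before it.
- order.sign_off(): hands the job in; it is judged then, once.
The state is a dict: "t": time; "q": joint angles; "qd": joint speeds; "tau": joint torques, N m; "tcp_pos": TCP position; "tool_rot": TCP orientation; "force": force on the tool from outside, world axes, zero at the start; "ft_torque": the same for the moment, N m; "finger_gap": opening from 0.0 (shut) to 1.0 (fully open); "gripper_force": force on a finger pad.
Only numpy, scipy, OpenCV 4.12 (cv2) and the standard library are available. Lean on these libraries where they do the work, as an engineer would, in place of code of your own. Each camera call takes 0.05 s, during which the arm holds its last target. There are 200 camera calls.

## Working session

There is one attempt and no reset: what is moved stays moved. The work goes in short steps, Python scripts to look and compute and a shell command to move; the robot and the scene stay as the last step left them, time stands still between calls to the robot, and variables do not carry over. Pictures are saved under pics/ and viewed, at most 10 in all, crops included, and the job is handed in when it is done.

```bash
mkdir -p pics; cat > h.py <<'E'
import numpy as np,cv2
from station import sense,vision,order
def pts(s):
    z=s["range_z"];K=s["mtx"];v,u=np.mgrid[:480,:640]
    P=np.stack([(u-K[0,2])/K[0,0]*z,(v-K[1,2])/K[1,1]*z,z],-1)
    W=P@s["pose"][:3,:3].T+s["pose"][:3,3]; W[z==0]=np.nan
    return W
E
python3 - <<'E'
from h import *
for n in("scene","side"):
    s=vision.snapshot(n);cv2.imwrite(f"pics/{n}0.png",s["image"]);np.savez(f"{n}0.npz",**s)
    print(n,s["pose"].round(3).tolist(),s["mtx"].round(0).tolist())
    W=pts(s);hsv=cv2.cvtColor(s["image"],cv2.COLOR_BGR2HSV)
    for c,lo,hi in(("yellow",(22,120,100),(35,255,255)),("blue",(100,120,50),(125,255,255)),("red",(0,150,80),(6,255,255)),("red2",(174,150,80),(180,255,255))):
        m=cv2.inRange(hsv,lo,hi);k,l,st,ce=cv2.connectedComponentsWithStats(m)
        for i in range(1,k):
            if st[i,4]>40: print(c,ce[i].round(),st[i].tolist(),np.nanmedian(W[l==i],0).round(3),np.nanmin(W[l==i],0).round(3),np.nanmax(W[l==i],0).round(3))
E
```

```text
scene [[0.798, 0.459, -0.391, 0.989], [0.603, -0.589, 0.538, -0.547], [0.017, -0.665, -0.746, 0.98], [0.0, 0.0, 0.0, 1.0]] [[585.0, 0.0, 316.0], [0.0, 585.0, 243.0], [0.0, 0.0, 1.0]]
yellow [297. 253.] [286, 249, 22, 8, 59] [ 0.585 -0.049  0.238] [ 0.521 -0.055  0.084] [0.605 0.064 0.242]
blue [335.  33.] [324, 12, 24, 42, 819] [0.039 0.832 0.075] [-0.01   0.812  0.005] [0.067 0.894 0.117]
blue [246. 285.] [223, 231, 50, 103, 224] [ 0.507 -0.096  0.136] [ 0.476 -0.188  0.111] [0.534 0.016 0.168]
blue [259. 292.] [226, 236, 70, 109, 2482] [ 0.526 -0.086  0.115] [ 0.475 -0.184  0.086] [0.581 0.03  0.166]
red [252. 242.] [241, 235, 23, 20, 178] [ 0.45  -0.016  0.145] [ 0.433 -0.039  0.137] [ 0.483 -0.001  0.183]
red [409. 264.] [402, 257, 15, 15, 140] [0.681 0.213 0.03 ] [0.666 0.2   0.018] [0.696 0.228 0.039]
red [219. 314.] [206, 303, 26, 23, 347] [ 0.495 -0.16   0.106] [ 0.474 -0.18   0.099] [ 0.517 -0.14   0.112]
side [[-0.947, -0.245, 0.205, 0.347], [-0.32, 0.733, -0.601, 0.579], [-0.003, -0.635, -0.773, 0.834], [0.0, 0.0, 0.0, 1.0]] [[482.0, 0.0, 320.0], [0.0, 482.0, 231.0], [0.0, 0.0, 1.0]]
yellow [310. 156.] [301, 154, 18, 5, 54] [ 0.581 -0.048  0.236] [ 0.566 -0.053  0.229] [ 0.597 -0.043  0.24 ]
blue [342. 202.] [328, 171, 31, 60, 1412] [ 0.52  -0.054  0.123] [ 0.469 -0.175  0.09 ] [0.574 0.035 0.168]
red [369. 177.] [364, 173, 12, 9, 72] [ 0.489 -0.16   0.106] [ 0.474 -0.178  0.101] [ 0.502 -0.142  0.112]
red [369. 216.] [359, 211, 20, 11, 177] [ 0.454 -0.021  0.143] [ 0.434 -0.041  0.137] [ 0.477 -0.001  0.149]
red [217. 321.] [209, 313, 17, 18, 212] [0.674 0.225 0.03 ] [0.661 0.207 0.013] [0.69  0.236 0.037]
```

View pics/scene0.png

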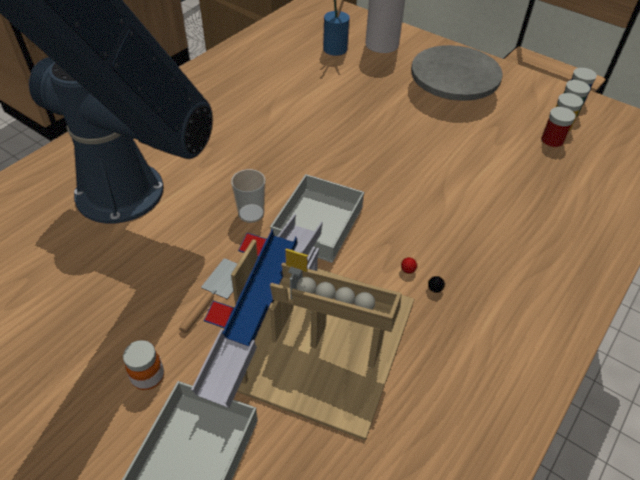

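View pics/side0.png

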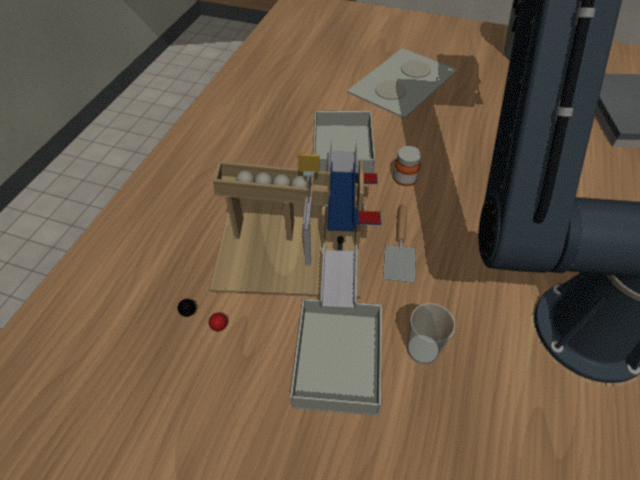

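The blue diverter's left pad, at scene (252,242) and side (369,216), is at z≈0.143. The right pad, at scene (219,314), is at z≈0.106. So the left end is up, and the left pad is the one to press. The white balls sit in the lane at scene (305–365, 285–300). The red ball (409,264) and black ball (437,285) on the table are look-alikes and stay out of this. The yellow tab is at scene (297,258).

```bash
python3 - <<'E'
from h import *
from scipy.spatial.transform import Rotation as R
a=np.load("scene0.npz")["image"][200:360,170:400]
cv2.imwrite("pics/crop1.png",cv2.resize(a,None,fx=3,fy=3,interpolation=cv2.INTER_CUBIC))
s=sense();r=R.from_quat(s["tool_rot"]).as_matrix();print(r.round(3),s["finger_gap"],s["tcp_pos"])
L=np.array([.453,-.020]);Rt=np.array([.494,-.160]);d=L-Rt;th=np.arctan2(-d[0],d[1])
ex=np.array([np.cos(th),np.sin(th)]);ey=np.array([-ex[1],ex[0]])
o=(L+Rt)/2+.053*ex
print("theta",th,"origin",o,"press",o-.060*ex+.080*ey)
t=np.array([.582,-.0485]);print("tab feeder",(t-o)@ex,(t-o)@ey,"start",t-.045*ey,"ey",ey)
print("tool y yaw deg",np.degrees(np.arctan2(r[1,1],r[0,1])),"feeder y",90+np.degrees(th))
E
```

```text
[[ 0.922  0.387 -0.   ]
 [ 0.387 -0.922  0.002]
 [ 0.    -0.002 -1.   ]] 1.0017999870297543 [ 0.2419924  -0.57559802  0.24743068]
theta 0.2848909006522719 origin [ 0.52436369 -0.0751042 ] press [ 0.44429793 -0.01519198]
tab feeder 0.06279030600612569 0.009333007822120062 start [ 0.59464737 -0.09168615] ey [-0.28105275  0.95969232]
tool y yaw deg -67.21100823246128 feeder y 106.32304622905602
```

View pics/crop1.png

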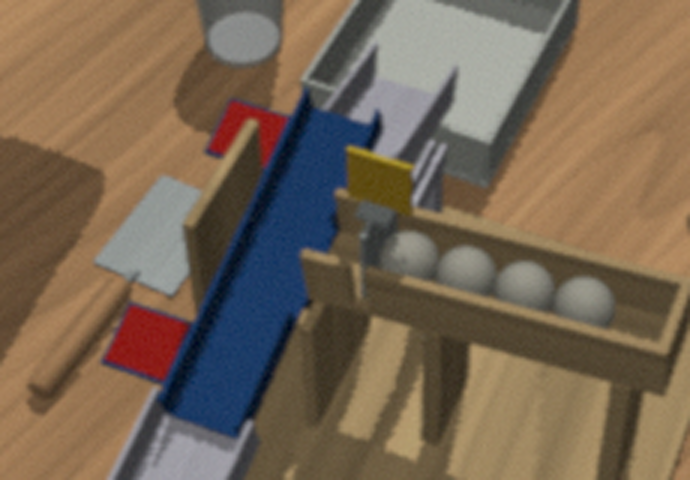

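The crop confirms it. The left pad at crop (248,130) is beside the raised trough end, and the spatula and cup are clear of it. The yellow tab at (380,180) stands above the shutter, with four white balls behind it. I'll move over the left pad with the fingers shut.

```bash
python3 -m crank '[{"dp":[0.34,0.93,0],"angular":[0,0,-6.5]},{"dp":[0.34,0.93,0],"angular":[0,0,0]},{"dp":[0.34,0.93,0],"angular":[0,0,0]},{"dp":[0.34,0.93,0],"angular":[0,0,0]},{"dp":[0.34,0.93,0],"angular":[0,0,0]},{"dp":[0.34,0.93,0],"angular":[0,0,0]},{"dp":[0.34,0.93,0],"angular":[0,0,0]},{"dp":[0.34,0.93,0],"angular":[0,0,0]},{"dp":[0.34,0.93,0],"angular":[0,0,0]},{"dp":[0.34,0.93,0],"angular":[0,0,0]},{"dp":[0.34,0.93,0],"angular":[0,0,0]},{"dp":[0.34,0.93,0],"angular":[0,0,0]},{"dp":[0.34,0.93,0],"angular":[0,0,0]},{"dp":[0.34,0.93,0],"angular":[0,0,0]},{"dp":[0.34,0.93,0],"angular":[0,0,0]},{"dp":[0.34,0.93,0],"angular":[0,0,0]},{"dp":[0.34,0.93,0],"angular":[0,0,0]},{"dp":[0.34,0.93,0],"angular":[0,0,0]},{"dp":[0.34,0.93,0],"angular":[0,0,0]},{"dp":[0.34,0.93,0],"angular":[0,0,0]}]' 1 20
python3 -m crank '[{"dp":[0,0,0],"angular":[0,0,0]},{"dp":[0,0,0],"angular":[0,0,0]},{"dp":[0,0,0],"angular":[0,0,0]}]'
python3 - <<'E'
from h import *
a=vision.snapshot("scene")["image"][160:360,150:400];b=vision.snapshot("side")["image"][120:280,300:500]
cv2.imwrite("pics/over.png",np.hstack([cv2.resize(a,(400,320)),cv2.resize(b,(400,320))]))
E
```

```text
t: 2.1
tcp_pos: [0.4462, -0.0169, 0.2481]
tool_rot: [0.99, 0.142, -0.0, -0.0]
force: [-0.2, 0.3, -0.1]
finger_gap: -0.001
gripper_force: 0.0
t: 2.4
tcp_pos: [0.4458, -0.0188, 0.2482]
tool_rot: [0.99, 0.141, -0.0, 0.0]
force: [0.3, 0.1, -0.4]
finger_gap: -0.004
gripper_force: 0.0
```

View pics/over.png

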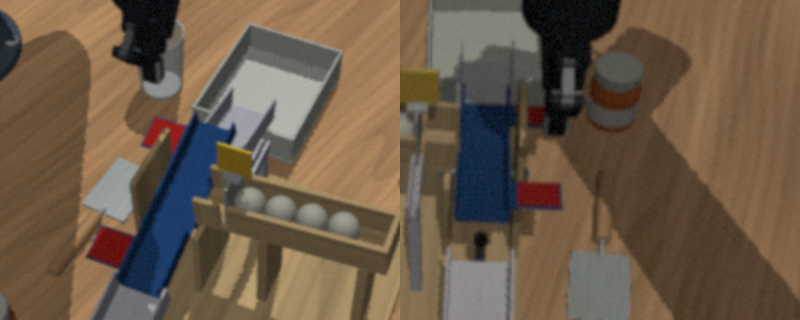

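The shut fingers are above the left pad's outer part, at about (140,70) in the left half and (555,130) in the right half. Nothing is in the way, so I'll press down to just past level.

```bash
python3 -m crank '[{"dp":[0,0.15,-0.8],"angular":[0,0,0]},{"dp":[0,0,-0.8],"angular":[0,0,0]},{"dp":[0,0,-0.8],"angular":[0,0,0]},{"dp":[0,0,-0.2],"angular":[0,0,0]},{"dp":[0,0,-0.2],"angular":[0,0,0]},{"dp":[0,0,-0.2],"angular":[0,0,0]},{"dp":[0,0,-0.2],"angular":[0,0,0]},{"dp":[0,0,-0.2],"angular":[0,0,0]},{"dp":[0,0,-0.2],"angular":[0,0,0]},{"dp":[0,0,-0.2],"angular":[0,0,0]},{"dp":[0,0,0],"angular":[0,0,0]},{"dp":[0,0,0],"angular":[0,0,0]},{"dp":[0,0,0],"angular":[0,0,0]}]'
cat > d.py <<'E'
from h import *
import sys
for n in("scene","side"):
    s=vision.snapshot(n);W=pts(s);hsv=cv2.cvtColor(s["image"],cv2.COLOR_BGR2HSV)
    if len(sys.argv)>1: cv2.imwrite(f"pics/{n}_{sys.argv[1]}.png",s["image"])
    for c,lo,hi in(("yellow",(22,120,100),(35,255,255)),("red",(0,150,60),(6,255,255))):
        m=cv2.inRange(hsv,lo,hi);k,l,st,ce=cv2.connectedComponentsWithStats(m)
        for i in range(1,k):
            if st[i,4]>30: print(n,c,ce[i].round(),np.nanmedian(W[l==i],0).round(3))
E
python3 d.py
```

```text
t: 3.8
tcp_pos: [0.4463, -0.0137, 0.1344]
tool_rot: [0.99, 0.142, 0.0, 0.0]
force: [-0.7, -0.8, -0.6]
finger_gap: -0.0
gripper_force: 0.0
scene yellow [297. 253.] [ 0.586 -0.049  0.237]
scene red [555. 135.] [0.759 0.824 0.034]
scene red [261. 252.] [ 0.459 -0.     0.105]
scene red [409. 265.] [0.682 0.213 0.029]
scene red [220. 295.] [ 0.49  -0.147  0.143]
side yellow [308. 157.] [ 0.586 -0.047  0.234]
side red [367. 236.] [ 0.452 -0.004  0.105]
side red [217. 321.] [0.673 0.224 0.029]
```

It has rocked over: the right pad is at 0.143 and the left at 0.105. Next I'll retreat, go to the right of the tab, and lower there.

```bash
python3 -m crank '[{"dp":[0,0,0.92],"angular":[0,0,0]},{"dp":[0,0,0.92],"angular":[0,0,0]},{"dp":[0,0,0.92],"angular":[0,0,0]},{"dp":[0,0,0.92],"angular":[0,0,0]},{"dp":[0,0,0.92],"angular":[0,0,0]},{"dp":[0,0,0.92],"angular":[0,0,0]},{"dp":[0.82,-0.43,0],"angular":[0,0,0]},{"dp":[0.82,-0.43,0],"angular":[0,0,0]},{"dp":[0.82,-0.43,0],"angular":[0,0,0]},{"dp":[0.82,-0.43,0],"angular":[0,0,0]},{"dp":[0.82,-0.43,0],"angular":[0,0,0]},{"dp":[0.82,-0.43,0],"angular":[0,0,0]},{"dp":[0,0,0],"angular":[0,0,0]},{"dp":[0,0,0],"angular":[0,0,0]},{"dp":[0,0,-0.8],"angular":[0,0,0]},{"dp":[0,0,-0.8],"angular":[0,0,0]},{"dp":[0,0,-0.7],"angular":[0,0,0]},{"dp":[0,0,0],"angular":[0,0,0]},{"dp":[0,0,0],"angular":[0,0,0]}]'
python3 - <<'E'
from h import *
a=vision.snapshot("scene")["image"][180:340,200:400];b=vision.snapshot("side")["image"][80:240,220:420]
cv2.imwrite("pics/tab.png",np.hstack([cv2.resize(a,(400,320)),cv2.resize(b,(400,320))]))
E
```

```text
t: 5.8
tcp_pos: [0.5931, -0.0905, 0.2313]
tool_rot: [0.99, 0.142, -0.0, -0.0]
force: [0.1, -0.1, 0.3]
finger_gap: 0.002
gripper_force: 0.0
```

View pics/tab.png

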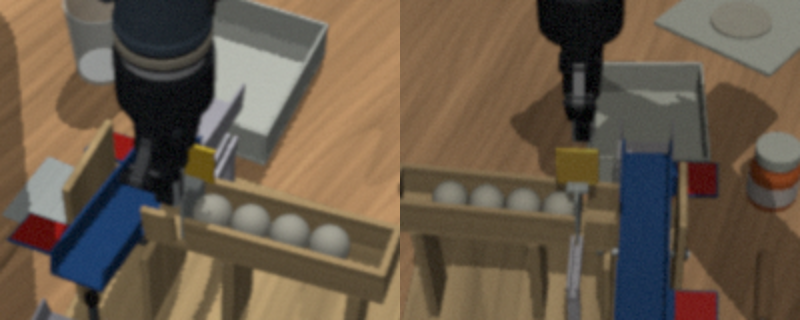

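The fingertip at left (170,180) and right (585,130) is on the tab's right (−y) side, centred on its width, and the diverter slopes left. Pushing now.

```bash
python3 -m crank '[{"dp":[-0.063,0.216,0],"angular":[0,0,0]},{"dp":[-0.063,0.216,0],"angular":[0,0,0]},{"dp":[-0.063,0.216,0],"angular":[0,0,0]},{"dp":[-0.063,0.216,0],"angular":[0,0,0]},{"dp":[-0.063,0.216,0],"angular":[0,0,0]},{"dp":[-0.063,0.216,0],"angular":[0,0,0]},{"dp":[-0.063,0.216,0],"angular":[0,0,0]},{"dp":[-0.063,0.216,0],"angular":[0,0,0]},{"dp":[-0.063,0.216,0],"angular":[0,0,0]},{"dp":[-0.063,0.216,0],"angular":[0,0,0]},{"dp":[-0.063,0.216,0],"angular":[0,0,0]},{"dp":[-0.063,0.216,0],"angular":[0,0,0]},{"dp":[0,0,0],"angular":[0,0,0]}]'; python3 d.py | grep yellow
```

```text
t: 7.2
tcp_pos: [0.5703, -0.0121, 0.2307]
tool_rot: [0.99, 0.142, -0.001, -0.001]
force: [-0.2, -0.3, -0.8]
finger_gap: 0.001
gripper_force: 0.0
scene yellow [315. 236.] [0.583 0.007 0.229]
```

```bash
python3 -m crank '[{"dp":[-0.02,0.08,0],"angular":[0,0,0]},{"dp":[-0.02,0.08,0],"angular":[0,0,0]},{"dp":[-0.02,0.08,0],"angular":[0,0,0]},{"dp":[0,0,0],"angular":[0,0,0]}]';python3 -m crank '[{"dp":[-0.02,0.08,0],"angular":[0,0,0]},{"dp":[0,0,0],"angular":[0,0,0]}]';python3 d.py a
```

```text
t: 7.7
tcp_pos: [0.5693, -0.0079, 0.2307]
tool_rot: [0.99, 0.142, -0.0, 0.002]
force: [0.0, -5.2, -1.0]
finger_gap: -0.001
gripper_force: 2.9
t: 7.9
tcp_pos: [0.5693, -0.0077, 0.2308]
tool_rot: [0.99, 0.142, -0.0, 0.004]
force: [-0.3, -11.6, -4.0]
finger_gap: 0.003
gripper_force: 5.7
scene red [555. 135.] [0.76  0.824 0.034]
scene red [260. 252.] [ 0.46  -0.001  0.105]
scene red [409. 265.] [0.681 0.211 0.029]
scene red [219. 295.] [ 0.49  -0.147  0.143]
side red [370. 169.] [ 0.486 -0.148  0.143]
side red [367. 234.] [ 0.451 -0.006  0.105]
side red [218. 321.] [0.673 0.224 0.029]
```

View pics/scene_a.png

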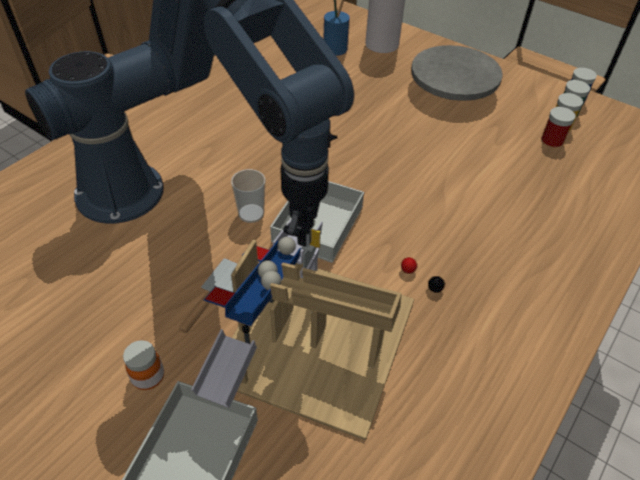

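The shutter is at its stop (force rising to 11.6 N, no further motion). The balls, at (288,245) and (268,275), are rolling down the trough to the left. I'll back off, lift clear and wait.

```bash
python3 -m crank '[{"dp":[0.06,-0.22,0],"angular":[0,0,0]},{"dp":[0.12,-0.4,0],"angular":[0,0,0]},{"dp":[0,0,0.5],"angular":[0,0,0]},{"dp":[0,0,0.9],"angular":[0,0,0]},{"dp":[0,0,0.9],"angular":[0,0,0]},{"dp":[0,0,0.9],"angular":[0,0,0]},{"dp":[0,0,0],"angular":[0,0,0]},{"dp":[0,0,0],"angular":[0,0,0]},{"dp":[0,0,0],"angular":[0,0,0]},{"dp":[0,0,0],"angular":[0,0,0]},{"dp":[0,0,0],"angular":[0,0,0]},{"dp":[0,0,0],"angular":[0,0,0]},{"dp":[0,0,0],"angular":[0,0,0]},{"dp":[0,0,0],"angular":[0,0,0]},{"dp":[0,0,0],"angular":[0,0,0]},{"dp":[0,0,0],"angular":[0,0,0]},{"dp":[0,0,0],"angular":[0,0,0]},{"dp":[0,0,0],"angular":[0,0,0]},{"dp":[0,0,0],"angular":[0,0,0]},{"dp":[0,0,0],"angular":[0,0,0]}]'
python3 -m crank '[{"dp":[0,0,0],"angular":[0,0,0]},{"dp":[0,0,0],"angular":[0,0,0]},{"dp":[0,0,0],"angular":[0,0,0]},{"dp":[0,0,0],"angular":[0,0,0]},{"dp":[0,0,0],"angular":[0,0,0]},{"dp":[0,0,0],"angular":[0,0,0]},{"dp":[0,0,0],"angular":[0,0,0]},{"dp":[0,0,0],"angular":[0,0,0]},{"dp":[0,0,0],"angular":[0,0,0]},{"dp":[0,0,0],"angular":[0,0,0]},{"dp":[0,0,0],"angular":[0,0,0]},{"dp":[0,0,0],"angular":[0,0,0]},{"dp":[0,0,0],"angular":[0,0,0]},{"dp":[0,0,0],"angular":[0,0,0]},{"dp":[0,0,0],"angular":[0,0,0]},{"dp":[0,0,0],"angular":[0,0,0]},{"dp":[0,0,0],"angular":[0,0,0]},{"dp":[0,0,0],"angular":[0,0,0]},{"dp":[0,0,0],"angular":[0,0,0]},{"dp":[0,0,0],"angular":[0,0,0]}]'
python3 d.py b
```

```text
t: 10.0
tcp_pos: [0.5741, -0.0223, 0.3269]
tool_rot: [0.99, 0.142, -0.0, 0.0]
force: [-0.8, 0.4, -0.1]
finger_gap: -0.002
gripper_force: 0.0
t: 12.0
tcp_pos: [0.5741, -0.0223, 0.3269]
tool_rot: [0.99, 0.142, 0.0, 0.0]
force: [0.0, -0.1, 0.9]
finger_gap: -0.004
gripper_force: 0.0
scene yellow [310. 229.] [0.572 0.009 0.238]
scene red [555. 135.] [0.76  0.824 0.032]
scene red [260. 252.] [ 0.46  -0.001  0.105]
scene red [409. 265.] [0.682 0.211 0.029]
scene red [219. 296.] [ 0.49  -0.148  0.143]
side yellow [302. 177.] [0.577 0.01  0.237]
side red [370. 169.] [ 0.487 -0.148  0.143]
side red [367. 234.] [ 0.451 -0.007  0.106]
side red [218. 321.] [0.672 0.224 0.029]
```

View pics/side_b.png

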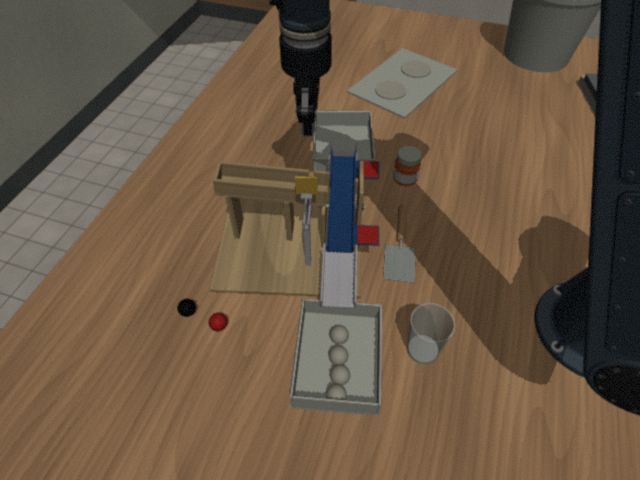

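All four white balls are in the left tray at (335–340, 333–393), and the cup, jar and spatula are in place. I'll check the shutter travel by casting the tab's top edge onto its height.

```bash
python3 - <<'E'
from h import *
ey=np.array([-.281,.960])
for n in("scene","side"):
    d=np.load(n+"0.npz");K=d["mtx"];T=d["pose"]
    r=[]
    for im,z in((d["image"],0),(cv2.imread(f"pics/{n}_b.png"),1)):
        m=cv2.inRange(cv2.cvtColor(im,cv2.COLOR_BGR2HSV),(18,90,50),(38,255,255));m[:140]=0;m[290:]=0;m[:,:270]=0;m[:,340:]=0
        k,l,st,ce=cv2.connectedComponentsWithStats(m);i=1+np.argmax(st[1:,4]);v,u=np.where(l==i)
        top=[(x,v[u==x].min()) for x in np.unique(u)[3:-3]]
        P=np.array([np.linalg.inv(K)@[x,y-.5,1] for x,y in top])@T[:3,:3].T
        Q=T[:3,3]+P*((.239-T[2,3])/P[:,2])[:,None];r.append(Q.mean(0)[:2]);print(n,st[i],r[-1].round(4))
    print("travel",(r[1]-r[0])@ey)
E
```

```text
scene [272 249  68  41 864] [ 0.6157 -0.0611]
scene [ 271  264   69   26 1012] [ 0.6227 -0.0713]
travel -0.011791022558875423
side [ 270  153   70  137 5106] [ 0.577  -0.0055]
side [ 270  166   59  124 5031] [ 0.5865 -0.0045]
travel -0.001694684960975208
```

```bash
python3 - <<'E'
from h import *
ey=np.array([-.281,.960])
for n in("scene","side"):
    d=np.load(n+"0.npz");K=d["mtx"];T=d["pose"];r=[]
    for im,c in((d["image"],dict(scene=(297,253),side=(310,156))[n]),(cv2.imread(f"pics/{n}_b.png"),dict(scene=(310,229),side=(302,177))[n])):
        m=cv2.inRange(cv2.cvtColor(im,cv2.COLOR_BGR2HSV),(21,190,60),(38,255,255))
        w=np.zeros_like(m);w[c[1]-12:c[1]+16,c[0]-18:c[0]+18]=1;v,u=np.where(m*w>0)
        top=[(x,v[u==x].min()) for x in np.unique(u)[3:-3]]
        P=np.array([np.linalg.inv(K)@[x,y-.5,1] for x,y in top])@T[:3,:3].T
        Q=T[:3,3]+P*((.239-T[2,3])/P[:,2])[:,None];r.append(Q.mean(0)[:2]);print(n,u.min(),u.max(),v.min(),v.max(),r[-1].round(4))
    print("travel",(r[1]-r[0])@ey)
E
```

```text
scene 287 306 250 268 [ 0.5879 -0.0497]
scene 300 319 227 244 [0.5726 0.0059]
travel 0.05769118757754055Traceback (most recent call last):
  File "<stdin>", line 9, in <module>
ValueError: matmul: Input operand 1 has a mismatch in its core dimension 0, with gufunc signature (n?,k),(k,m?)->(n?,m?) (size 3 is different from 0)
```

Measured travel is about 58 ± 2 mm, against 62 mm for fully open. There is plenty of time, so I'll push again gently to be sure it is at the stop.

```bash
python3 -m crank '[{"dp":[0,0,-0.9],"angular":[0,0,0]},{"dp":[0,0,-0.9],"angular":[0,0,0]},{"dp":[0,0,-0.9],"angular":[0,0,0]},{"dp":[0,0,-0.4],"angular":[0,0,0]},{"dp":[0,0,0],"angular":[0,0,0]},{"dp":[-0.04,0.15,0],"angular":[0,0,0]},{"dp":[-0.04,0.15,0],"angular":[0,0,0]},{"dp":[-0.03,0.1,0],"angular":[0,0,0]},{"dp":[0,0,0],"angular":[0,0,0]}]'
python3 -m crank '[{"dp":[-0.02,0.08,0],"angular":[0,0,0]},{"dp":[-0.02,0.08,0],"angular":[0,0,0]},{"dp":[0,0,0],"angular":[0,0,0]}]'
python3 -m crank '[{"dp":[-0.02,0.08,0],"angular":[0,0,0]},{"dp":[-0.01,0.05,0],"angular":[0,0,0]},{"dp":[0,0,0],"angular":[0,0,0]},{"dp":[0,0,0],"angular":[0,0,0]}]'
```

```text
t: 13.0
tcp_pos: [0.5709, -0.0097, 0.2349]
tool_rot: [0.99, 0.142, 0.001, 0.0]
force: [0.5, 0.1, 0.2]
finger_gap: 0.002
gripper_force: 0.0
t: 13.3
tcp_pos: [0.5704, -0.0075, 0.2346]
tool_rot: [0.99, 0.142, 0.001, 0.002]
force: [0.8, -5.9, 1.5]
finger_gap: 0.001
gripper_force: 2.9
t: 13.7
tcp_pos: [0.5704, -0.0071, 0.2347]
tool_rot: [0.99, 0.142, 0.001, 0.006]
force: [1.0, -14.1, -0.1]
finger_gap: -0.008
gripper_force: 7.1
```

It stops at the same place under 14 N, against 1.2 N friction, so this is the end stop. Withdrawing and handing in.

```bash
python3 -m crank '[{"dp":[0.06,-0.22,0],"angular":[0,0,0]},{"dp":[0.12,-0.5,0],"angular":[0,0,0]},{"dp":[0,0,0.5],"angular":[0,0,0]},{"dp":[0,0,0.9],"angular":[0,0,0]},{"dp":[0,0,0.9],"angular":[0,0,0]},{"dp":[0,0,0.9],"angular":[0,0,0]},{"dp":[0,0,0],"angular":[0,0,0]},{"dp":[0,0,0],"angular":[0,0,0]},{"dp":[0,0,0],"angular":[0,0,0]},{"dp":[0,0,0],"angular":[0,0,0]}]'
python3 d.py c && python3 -c "
from station import order
print(order.sign_off())"
```

```text
t: 14.7
tcp_pos: [0.5733, -0.0231, 0.3283]
tool_rot: [0.99, 0.142, -0.002, -0.001]
force: [0.4, 0.1, -0.7]
finger_gap: -0.004
gripper_force: 0.0
scene yellow [310. 229.] [0.571 0.008 0.237]
scene red [555. 135.] [0.759 0.824 0.031]
scene red [260. 252.] [ 0.459 -0.     0.104]
scene red [409. 265.] [0.681 0.212 0.029]
scene red [220. 296.] [ 0.491 -0.147  0.144]
side yellow [302. 177.] [0.575 0.01  0.237]
side red [370. 169.] [ 0.487 -0.148  0.143]
side red [367. 234.] [ 0.451 -0.007  0.106]
side red [218. 321.] [0.673 0.224 0.03 ]
the job is handed in; nothing more can be done
None
```

I rocked the diverter over and pushed the shutter to its end stop, and all four balls rolled into the left tray; the cup, jar and spatula were not touched, and I handed the job in at about 15 s.

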